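# Hang a coated sample board in the drying cabinet

### The arm

A 7-joint arm with a two-finger parallel gripper is mounted at the origin on the work surface. World frame = base frame: x ahead of the robot, y to its left, z up, the work surface at z = 0. Lengths are in m, angles in rad, forces in N, time in s.
With the tool pointing down it reaches from about 0.4 to 0.9 m from the base axis. Payload 5.5 kg.
Tool frame: the origin (TCP) lies midway between the tips of the shut fingers; the grasp point (between the pads) lies 19 mm behind it (manip.grip_depth is the distance from the TCP to the grasp point, in m); z points along the fingers, x is the direction in which the jaws open and shut, and the axes are right-handed (so a half turn about z gives the same grasp; the last joint's range is limited). The gripper opens to 92 mm and grips with 3 to 60 N. Pads are 19 mm wide; open, the fingers measure 130 mm over their backs; the gripper's body (75 mm by 190 mm) begins 47 mm behind the grasp point.
Start: joints at [-1.064, 0.501, -0.427, 1.55, 0.221, 1.138, -0.21], TCP at [0.157, 0.631, 0.204] pointing down, gripper open.
Joint ranges: [-2.88, 2.88], [-0.31, 2.03], [-1.54, 1.56], [0.2, 2.42], [-1.41, 4.55], [0.19, 2.02], [-2.57, 2.57]. Speed limits (rad/s): [2.57, 2.57, 3.14, 3.14, 3.14, 3.14, 3.14].

### API

Orientations are given as a unit quaternion [x, y, z, w].
In Python, from bench import manip, effector, viewer gives the robot as it stands. Calls block until the motion is done:
- manip.move_pose(position, orientation): joint-space move of the TCP to a pose.
- manip.servo_line(position, ori=None, vel=0.15): straight line of the TCP; ori=None keeps the orientation; vel is the mean speed in m/s.
- manip.movej(angles): joint-space move.
- effector.open_jaws() and effector.close(f_grip=None): open the fingers fully, or close them until they stop; f_grip is the grip in N (None keeps the last).
- manip.sleep(seconds).
- manip.solve_ik(position, orientation): joint angles nearest the present ones, or None.
- viewer.get_image(name): name is "side" or "top"; returns the picture (420x560x3 uint8, red, green, blue); there is no depth.
- viewer.get_calibration(name): a dict with "vfov" (degrees; the focal length in pixels is half the picture's height over the tangent of half this angle, whatever the lens; pixels are square), "cx", "cy" (the principal point, pixels), "dist_coeffs" ([k1, k2, p1, p2, k3] as OpenCV has them; the pictures are not rectified), "eye" and "attitude" of the camera in the world. Camera axes: x right, y down, z forward; pixel columns grow to the right and rows downward; lengths in m; the calibration is good to about 2 mm. A picture is of the moment at which its call begins. get_calibration takes no time and is no camera call.
A pose or a line that the arm cannot do raises manip.PlanningError and nothing moves.
- manip.hand_in(): hands the job in, once; it reports no verdict.
Readings, each from a call of its own:
- manip.current_clock(): time.
- manip.current_q(): joint angles.
- manip.current_joint_velocities(): joint speeds.
- manip.current_tau(): joint torques, N m.
- manip.current_tool_pos(): TCP position.
- manip.current_tcp_rot(): TCP orientation.
- manip.current_force(): force on the tool from outside, world axes, zero at the start.
- manip.current_wrist_torque(): the same for the moment, N m.
- manip.current_finger_gap(): finger opening in m.
Only numpy, scipy, OpenCV 4.12 (cv2) and the standard library are available. Lean on these libraries where they do the work, as an engineer would, in place of code of your own. Each camera call takes 0.05 s, during which the arm holds its last target.

### The job

Slide the gate on top of the drying cabinet fully aside, take the sample board from its grooved stand and hang it by its window on the hook inside the cabinet, without the board or the robot touching the cabinet's frame and without shoving the hook. Let the board hang free and still, then slide the gate fully shut again. Leave the jar, the plank and the loupe where they are.

Things in the scene. Friction and masses are not known exactly. Their poses are not given: they have to be found in the camera images.
- cabinet: Fixed white and clear drying cabinet, closed but for an opening in its top. Origin on the bench under the opening's centre. Outer x -78 to 78, y -77 to 202, 175 high; walls and floor 5 thick. This body is the frame not to be touched (gate and hook post do not belong to it). Two guide strips, 7 high, run along y on its top, 65 to 74 either side of the middle.
- opening (a point): Centre of the cabinet's top opening, 110 (x -55 to 55) x 120 (y -60 to 60), level with the top plate's upper face, 175 above the bench; the plate is 6 thick. Axes as the cabinet's.
- gate (a joint): Sliding gate, a flat aluminium plate 116 (x) x 128 (y) x 4, lying on the cabinet's top. 0 = shut over the opening; it slides along the cabinet's +y, in metres, to a stop at 0.127 = fully open. Starts 0 to 0.02 open, stays where left, needs about 3 N.
- gate_lug (a point): Centre of the gate's upright lug, to be pushed from either side (no grasp needed): a bar 44 (cabinet's x) x 8 (y) x 24 high, standing 23 above the plate. This point is 190 above the bench, 12 below the lug's top; it is over the opening's centre when the gate is shut. Axes as the cabinet's.
- hook_post: Fixed upright post in the cabinet that carries the hook. Origin and axes coincide with the cabinet's. Post 10 x 16 in section, at x 48 to 58, y 0, top 130 above the bench. A clamp block on it (x 46 to 60, 22 wide, 16 high, centred on the hook's bar) holds the hook firmly; do not push on the hook with more than about 10 N.
- hook_line (a point): Where the hook's tip is in plan (cabinet x -8, y 0), but at bench height: THE HOOK'S HEIGHT IS NOT REPORTED, feel for it. Round dark steel bar, 7 thick, level along x from the post to x -8, then turned straight up at its open end; the tip's top is 12 above the level bar's top (hook 19 high in all). The level bar's top lies somewhere from 88 to 116 above the bench.
- stand: Fixed wooden stand, 60 (x) x 94 (y) x 24 high, with a groove along its y through the middle, 9.2 wide, floor 6 above the bench. Origin: centre of its underside. The board starts upright in the groove.
- board: Loose sample board with hanger, about 130 g, alike front and back. Origin: centre of its bottom edge; z up, y across the width. Wooden panel 70 (y) x 8 (x) x 54 high; above it an aluminium frame round a window 30 wide, z 54 to 78; crossbar 42 x 8, z 78 to 86; on it a tab 16 (y) x 8 (x), z 86 to 132, to be gripped across its 16 width. Whole height 132.
- board_grip (a point): Point to grip on the tab's middle line, 122 above the board's bottom edge, 10 below the tab's top, 36 above the crossbar. Axes as the board's.
- board_eye (a point): Middle of the window's upper edge (underside of the crossbar), 78 above the board's bottom edge: this rests on the hook. Axes as the board's.
- jar: Bystander: amber glass jar with a black lid, 56 in diameter, 75 high, on the bench. Origin: centre of its underside.
- plank: Bystander: wooden plank 90 (x) x 130 (y) x 18, flat on the bench. Origin: centre of its underside.
- loupe: Bystander: black and clear round loupe, 42 in diameter, 46 high, standing on the plank. Origin: centre of its underside.
Mind the look-alikes: they are no part of the job. There is more than one size of the board; the one meant has the size given above.

How it is judged:
On the way, in this order (a step that is already met when the one before it is completed fails the run):
1. The gate has been slid fully aside (value of joint gate above 0.115 m), for 0.1 s.
2. The board hangs on the hook by its window, let go of, while the gate is open (contact force between board and hook_post above 0.4 N and contact force between the fingers and board below 0.1 N and contact force between board and cabinet below 0.1 N and z of board_eye in the frame of cabinet between 0.08 and 0.124 m and x of board_eye in the frame of cabinet between -0.004 and 0.048 m and y of board_eye in the frame of cabinet between -0.016 and 0.016 m and angle between board_grip's own z axis and vertical below 0.25 rad and value of joint gate above 0.06 m), for 0.3 s.
At the end, for the whole second after the job is handed in: The gate is shut (within 6 mm of its closed stop); the board hangs still (under 30 mm/s) on the hook by its window, carried by the hook, between the hook's tip and the post, within 16 mm of the hook's middle line, upright within 0.25 rad, not touching the cabinet, and released (contact force between board and hook_post above 0.4 N and contact force between the fingers and board below 0.1 N and contact force between board and cabinet below 0.1 N and z of board_eye in the frame of cabinet between 0.08 and 0.124 m and x of board_eye in the frame of cabinet between -0.004 and 0.048 m and y of board_eye in the frame of cabinet between -0.016 and 0.016 m and angle between board_grip's own z axis and vertical below 0.25 rad and value of joint gate below 0.006 m and linear speed of board below 0.03 m/s).
It fails at once if The board touches the cabinet's frame (over 1 N) (contact force between board and cabinet above 1 N).
It fails at once if The robot touches the cabinet's frame (over 2 N) (contact force between any of the fingers, the arm and cabinet above 2 N).
It fails at once if The hook is shoved (over 15 N) (contact force between any of board, the fingers, the arm and hook_post above 15 N).
It fails at once if A bystander is displaced by more than 25 mm (distance of any of jar, plank, loupe from where it was at the start of the episode above 0.025 m).
It also fails if it takes over 72 s, if anything falls off the work surface, if the arm or the gripper's body presses on something with over 40 N, if the wrist force passes 120 N, or if a joint passes its speed limit or range.

## Working session

There is one attempt and no reset: what is moved stays moved. The work goes in short steps, each a Python script; the robot and the scene stay as the last script left them, time stands still between calls to the robot, and variables do not carry over. Pictures are saved under pics/ and viewed, and the job is handed in when it is done.

```bash
ls; mkdir -p pics
python3 - <<'E'
from bench import manip, effector, viewer
import cv2
for n in ("side","top"):
    im=viewer.get_image(n); cv2.imwrite(f"pics/{n}0.png",im[:,:,::-1]); print(n,viewer.get_calibration(n))
print(manip.current_clock(),manip.current_q(),manip.current_tool_pos(),manip.current_tcp_rot(),manip.current_force(),manip.current_finger_gap(),manip.grip_depth)
E
```

```text
pics
side {'vfov': 56.37733638315642, 'cx': 283.12116452725826, 'cy': 213.6209746539658, 'dist_coeffs': array([-0.04068892,  0.        ,  0.        ,  0.        ,  0.        ]), 'eye': array([ 0.52726791, -0.72608958,  0.6245047 ]), 'attitude': array([ 0.90673132, -0.02631109,  0.01384172, -0.42065954])}
top {'vfov': 43.25340008341141, 'cx': 279.89215773971347, 'cy': 197.86793963944146, 'dist_coeffs': array([-0.12247799,  0.        ,  0.        ,  0.        ,  0.        ]), 'eye': array([ 0.35575263, -0.16561374,  1.2872449 ]), 'attitude': array([ 0.71160194, -0.69767903,  0.06626223, -0.04975906])}
0.1 [-1.06379683  0.50173089 -0.426749    1.55133501  0.22081606  1.13831706
 -0.21029314] [0.15682313 0.63010871 0.20299584] [ 7.87839534e-01  6.15879948e-01 -6.89394486e-04  5.31721164e-04] [ 0.2015518  -0.55771292 -1.06951046] 0.09167095634710902 0.0188
```

View pics/side0.png

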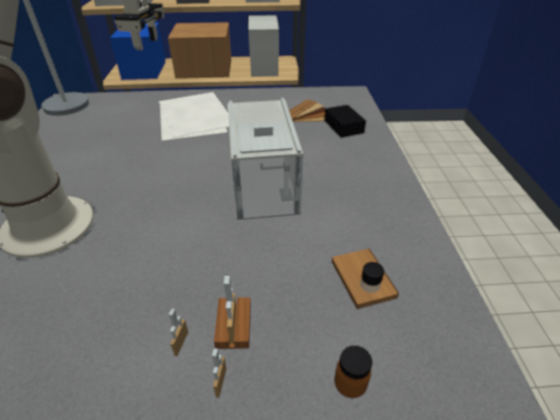

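View pics/top0.png

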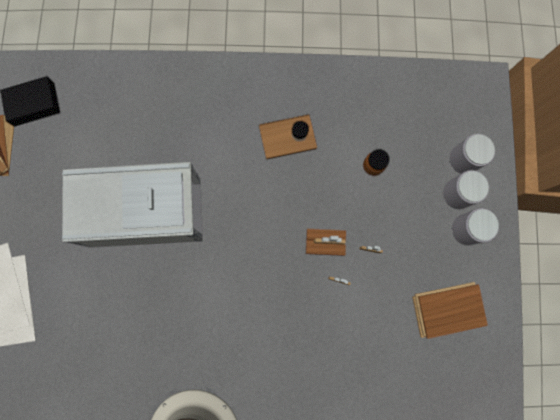

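Side view: cabinet at about (263,150) with the hook visible through its clear end (275,170), board in its stand at (232,310), and two smaller look-alike boards. The top view shows the cabinet at (127,203) with the lug at (152,199), and the stand at (327,242). I'll enlarge these next.

```bash
cat > h.py <<'E'
import numpy as np, cv2
from scipy.spatial.transform import Rotation as R
from scipy.optimize import least_squares
from bench import manip, effector, viewer
def cam(n):
    c=viewer.get_calibration(n); f=210/np.tan(np.radians(c['vfov'])/2)
    K=np.array([[f,0,c['cx']],[0,f,c['cy']],[0,0,1]]); Rw=R.from_quat(c['attitude']).as_matrix()
    return K,np.array(c['dist_coeffs'],float),np.array(c['eye']),Rw
CAM={n:cam(n) for n in('side','top')}
def proj(n,P):
    K,d,e,Rw=CAM[n]; Rc=Rw.T
    return cv2.projectPoints(np.atleast_2d(np.asarray(P,float)),cv2.Rodrigues(Rc)[0],-Rc@e,K,d)[0][:,0]
def back(n,uv,z):
    K,d,e,Rw=CAM[n]
    u=cv2.undistortPoints(np.array(uv,float).reshape(-1,1,2),K,d)[:,0]
    D=np.c_[u,np.ones(len(u))]@Rw.T
    return e+D*((z-e[2])/D[:,2])[:,None]
def crop(n,x0,y0,x1,y1,s,out,im=None,lines=None):
    if im is None: im=viewer.get_image(n)[:,:,::-1]
    c=cv2.resize(im[y0:y1,x0:x1],None,fx=s,fy=s,interpolation=cv2.INTER_CUBIC)
    cv2.imwrite('pics/'+out,c)
E
python3 - <<'E'
from h import *
s=cv2.imread('pics/side0.png');t=cv2.imread('pics/top0.png')
crop('side',215,85,315,230,4,'s_cab.png',s)
crop('side',155,265,265,395,4,'s_st.png',s)
crop('top',50,150,210,250,5,'t_cab.png',t)
crop('top',290,215,400,295,7,'t_st.png',t)
for p in[(0,0,0)]: print(proj('top',p))
print(back('top',[(63,170),(190,164),(194,238),(63,241)],.175))
E
```

```text
[[193.13304    435.13998521]]
[[ 0.59148331  0.28240758  0.175     ]
 [ 0.61002391  0.00469642  0.175     ]
 [ 0.4509502  -0.01093811  0.175     ]
 [ 0.43740435  0.26947387  0.175     ]]
```

View pics/s_cab.png

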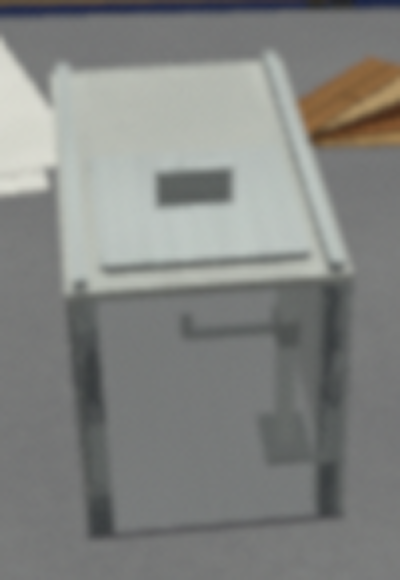

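View pics/s_st.png

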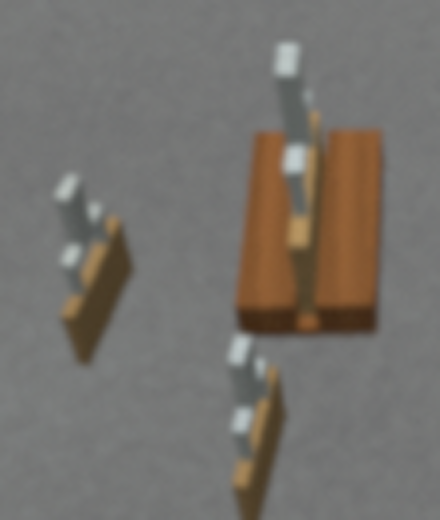

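View pics/t_cab.png

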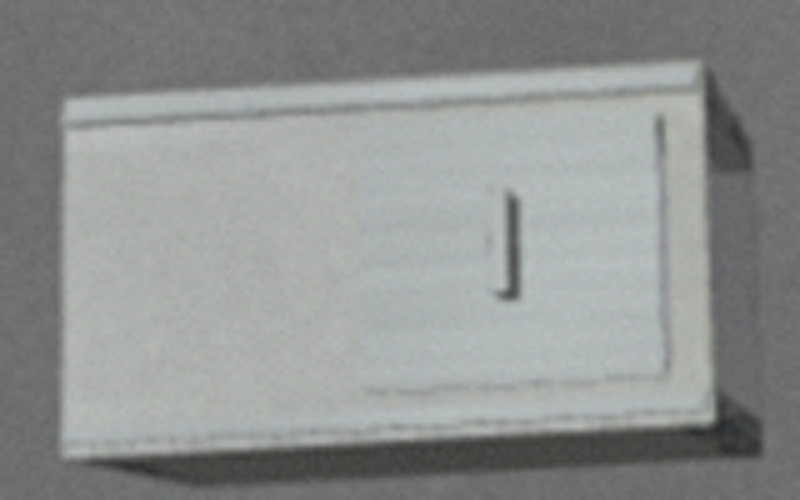

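View pics/t_st.png

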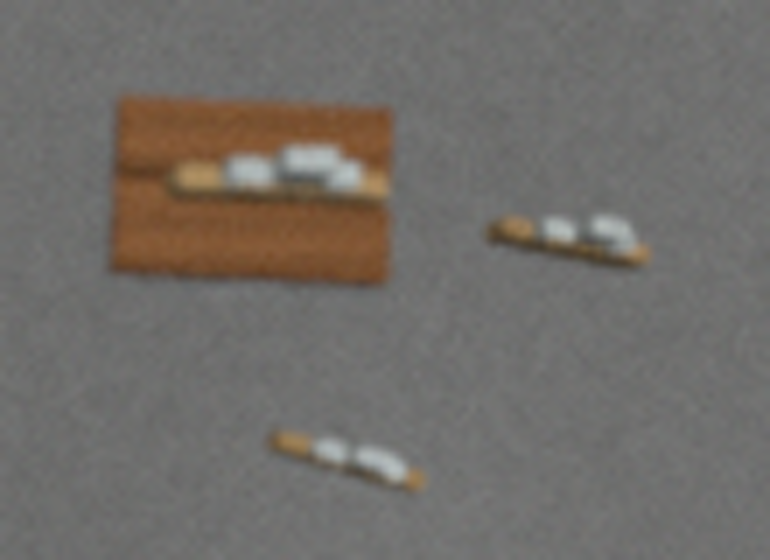

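Run:
```python
from fit import *
T=lambda x,y:px((x,y),7,(290,215)); S=lambda x,y:px((x,y),4,(155,265))
C=lambda *P:(lambda e:P)
st=[('top',T(120,97),C(30,47,24)),('top',T(392,106),C(30,-47,24)),('top',T(388,283),C(-30,-47,24)),('top',T(112,270),C(-30,47,24)),
('side',S(255,131),C(-30,47,24)),('side',S(382,130),C(30,47,24)),('side',S(237,308),C(-30,-47,24)),('side',S(377,306),C(30,-47,24)),('side',S(375,332),C(30,-47,0)),('side',S(238,332),C(-30,-47,0))]
p,r=solve(st,[.45,-.3,0]); print('stand',p); print(r.round(2).tolist())
bd=[('top',T(283,146),C(4,8,138)),('top',T(341,148),C(4,-8,138)),('top',T(172,168),C(4,35,60)),('top',T(387,198),C(-4,-35,60)),('top',T(170,193),C(-4,35,60)),
('side',S(277,43),C(-4,8,138)),('side',S(300,43),C(4,8,138)),('side',S(298,76),C(4,-8,138)),('side',S(274,75),C(-4,-8,138)),
('side',S(288,247),C(-4,-35,60)),('side',S(309,247),C(4,-35,60)),('side',S(284,174),C(-4,-21,92)),('side',S(306,174),C(4,-21,92))]
q,r=solve(bd,p); print('board',q); print(r.round(2).tolist())
for c in('top','side'):
    print(c,solve([o for o in st if o[0]==c],p)[0],solve([o for o in bd if o[0]==c],q)[0])
c,s=np.cos(p[2]),np.sin(p[2]); d=q[:2]-p[:2]; print('board in stand',c*d[0]+s*d[1],-s*d[0]+c*d[1])
# reach of other parts
print('neighbours',back('top',[T(570,240)],.04),back('top',[T(350,460)],.04))
```

```text
stand [ 0.4623439  -0.30436103 -0.02981714]
[[-0.31, -0.5], [-0.25, 0.12], [-0.42, -0.22], [-0.18, -0.21], [-0.08, 0.13], [-0.18, -0.25], [-0.71, -0.08], [-0.77, -0.31], [0.49, 0.66], [0.61, 1.39]]
board [ 0.46186689 -0.31039449 -0.00391786]
[[0.32, -0.03], [-0.68, -0.15], [0.64, -0.3], [-0.18, -0.5], [0.88, -0.44], [0.11, 0.45], [-0.69, 0.26], [-0.68, -0.3], [0.27, 0.15], [0.38, -0.08], [-0.07, -0.28], [0.03, -0.34], [-0.58, -0.54]]
top [ 0.46187191 -0.30505783 -0.02416567] [ 0.46120505 -0.30991875 -0.00594084]
side [ 0.4625681  -0.3039282  -0.03353179] [ 0.46236018 -0.31060853 -0.02073047]
board in stand -0.00029692287458237356 -0.006045005256818213
neighbours [[ 0.44499108 -0.41122386  0.04      ]] [[ 0.37004525 -0.33637947  0.04      ]]
```

```bash
cat >> h.py <<'E'
CAB=np.array([.5310,.0757,.079]); BRD=np.array([.462,-.3104,-.022])
def cw(x,y,z,p=None):  # mm in cabinet -> world m
    p=CAB if p is None else p
    c,s=np.cos(p[2]),np.sin(p[2]); return np.array([p[0]+(c*x-s*y)/1000,p[1]+(s*x+c*y)/1000,z/1000])
def Q(a): 
    return R.from_matrix(np.c_[[np.cos(a),np.sin(a),0],[np.sin(a),-np.cos(a),0],[0,0,-1]]).as_quat()
def st(m=''):
    print(m,'t',round(manip.current_clock(),2),'tcp',np.round(manip.current_tool_pos(),4),'F',np.round(manip.current_force(),2),'gap',round(manip.current_finger_gap(),4))
E
python3 - <<'E'
from h import *
def t(n,P,a):
    q=manip.solve_ik(P,Q(a)); print(n,None if q is None else q.round(2))
for a in (.079,.079+np.pi,.079+np.pi/2,.079-np.pi/2):
    t('gate a=%.2f'%a,cw(0,-25,186),a); t('  end',cw(0,155,186),a)
for k in(1,-1): t('pick',BRD.tolist()[:2]+[.113],BRD[2]+k*np.pi/2)
for k in(1,-1):
  for s in(1,-1): t('hang jaw %d yaw %d'%(k,s),cw(4,0,125),.079+k*np.pi/2+s*np.radians(38))
E
```

```text
gate a=0.08 [-0.24  0.28  0.12  1.87 -0.04  0.99 -0.03]
  end [-0.41  0.34 -0.07  1.79  0.03  1.01 -0.41]
gate a=3.22 [-1.1   0.68  1.36  1.9  -0.72  1.19 -2.55]
  end [ 0.02  0.4  -0.61  1.78  0.26  1.04  2.53]
gate a=1.65 [-0.07  0.29 -0.09  1.87  0.03  0.99  1.48]
  end [-0.22  0.36 -0.3   1.78  0.12  1.02  1.08]
gate a=-1.49 [-0.38  0.29  0.28  1.88 -0.1   0.99 -1.55]
  end [-0.65  0.34  0.23  1.8  -0.09  1.01 -1.88]
pick [ 0.    0.5   0.7   1.9  -0.4   0.89  2.45]
pick [-0.19  0.61  0.98  1.9  -0.62  0.97 -0.51]
hang jaw 1 yaw 1 [ 0.03  0.38 -0.27  1.9   0.13  0.87  2.01]
hang jaw 1 yaw -1 [-0.15  0.37 -0.05  1.91  0.02  0.86  0.77]
hang jaw -1 yaw 1 [-0.35  0.37  0.2   1.92 -0.1   0.86 -0.93]
hang jaw -1 yaw -1 [-1.03  0.64  1.13  1.94 -0.69  1.02 -1.73]
```

Run:
```python
from h import *
effector.close(20)
p=manip.current_tool_pos(); manip.servo_line([p[0],p[1],.33],vel=.4)
manip.move_pose(cw(0,-32,230),Q(.079))
st()
for n in('side','top'):
    im=viewer.get_image(n)[:,:,::-1]; cv2.imwrite(f'pics/{n}1.png',im)
print(proj('side',cw(0,-32,230)),proj('top',cw(0,-32,230)))
s=cv2.imread('pics/side1.png');crop('side',205,50,325,190,4,'s1c.png',s)
```

```text
t 4.51 tcp [0.5337 0.0453 0.2301] F [-0.51 -0.11 -0.18] gap 0.0006
[[264.25474394 122.89994618]] [[165.19584915 194.29991574]]
```

View pics/s1c.png

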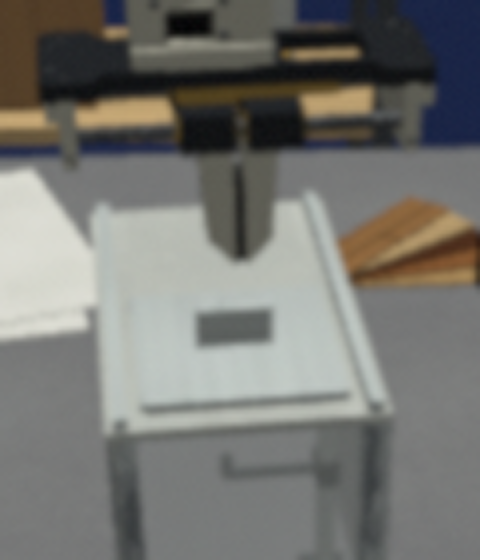

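View pics/top1.png

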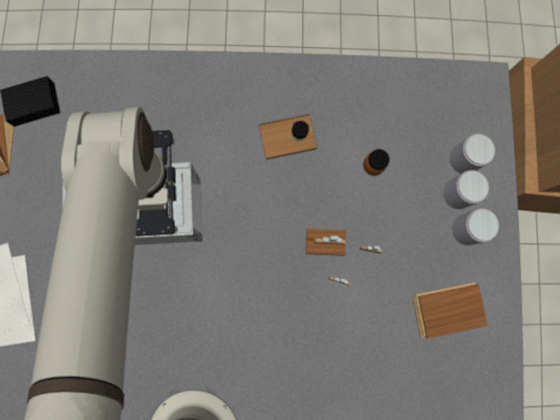

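Run:
```python
from h import *
t=cv2.imread('pics/top1.png');crop('top',100,120,220,250,5,'t1c.png',t)
s=cv2.imread('pics/side1.png');crop('side',205,30,325,130,6,'s1d.png',s)
for z in(.23,.249,.296,.31,.33):
    P=[.5337,.0453,z]; print(z,proj('side',P),(proj('side',P)-[205,30]+.5)*6-.5,proj('top',P),(proj('top',P)-[100,120]+.5)*5-.5)
    a=.079
    for w in(95,-95):
        P2=np.array(P)+np.array([np.cos(a),np.sin(a),0])*w/1000; print('  ',w,(proj('side',P2)-[205,30]+.5)*6-.5,(proj('top',P2)-[100,120]+.5)*5-.5)
```

```text
0.23 [[264.32035142 122.57378529]] [[358.42210851 557.94271171]] [[164.46587226 194.19925622]] [[324.3293613  372.99628108]]
   95 [[618.43779537 541.89699797]] [[319.05711754 145.99822984]]
   -95 [[ 92.33298154 574.94053455]] [[330.86592609 606.76741571]]
0.249 [[264.07714386 114.44263095]] [[356.96286315 509.15578569]] [[162.66326618 192.57685399]] [[315.3163309  364.88426993]]
   95 [[620.67873499 493.49144601]] [[310.1432082 134.0856656]]
   -95 [[ 86.99658171 525.83841948]] [[321.8116513  602.74181455]]
0.296 [[263.44777643  93.30990454]] [[353.18665857 382.35942722]] [[157.92107956 188.30615381]] [[291.60539782 343.53076907]]
   95 [[626.47862315 367.7729924 ]] [[286.73207216 102.77793496]]
   -95 [[ 73.17539867 398.14900388]] [[297.96093507 592.12950573]]
0.31 [[263.25230028  86.71899728]] [[352.0138017 342.8139837]] [[156.42455743 186.95764131]] [[284.12278713 336.78820656]]
   95 [[628.28029424 328.58919284]] [[279.35597529  92.90751691]]
   -95 [[ 68.87922054 358.30351612]] [[290.42467526 588.77382065]]
0.33 [[262.96636831  77.05440349]] [[350.29820987 284.82642095]] [[154.2144987  184.96547479]] [[273.07249348 326.82737397]]
   95 [[630.9159469  271.15367135]] [[268.47357672  78.3394933 ]]
   -95 [[ 62.59208406 299.8577831 ]] [[279.28666667 583.81221816]]
```

View pics/t1c.png

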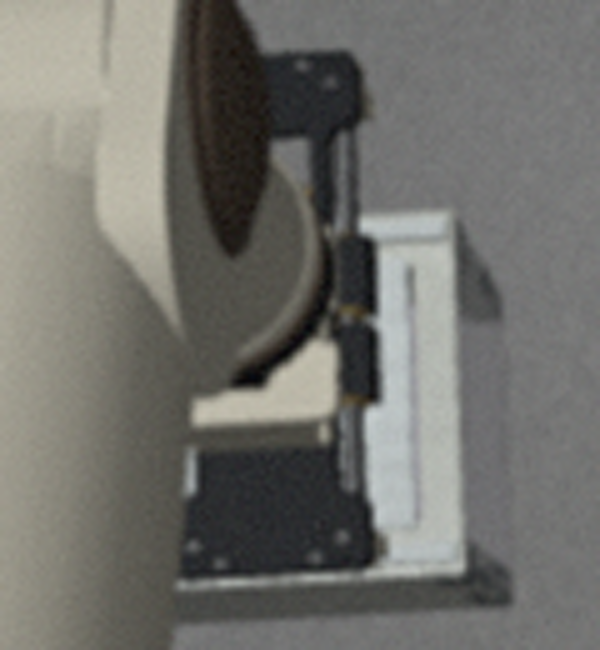

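View pics/s1d.png

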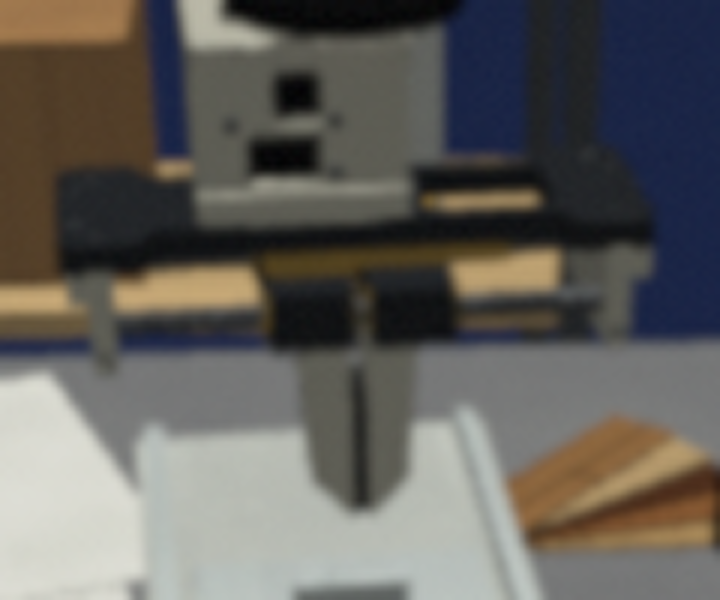

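The side view shows the fingertips at about (265,115), but the reported TCP projects to (264,122.6). That is roughly 17–19 mm off in height, while the column agrees. I'll settle it by touching the gate plate gently; its top is at z = 0.179.

```bash
cat >> h.py <<'E'
def feel(d,step,n,thr,axis,vel=.03,ori=None):
    """step along unit d; stop when force change along axis exceeds thr"""
    f0=manip.current_force(); d=np.asarray(d,float); p=np.array(manip.current_tool_pos())
    for i in range(n):
        p=p+d*step; manip.servo_line(p,ori,vel=vel)
        df=manip.current_force()-f0
        if abs(df@np.asarray(axis,float))>thr: return i+1,df,np.array(manip.current_tool_pos())
    return None,df,np.array(manip.current_tool_pos())
E
python3 - <<'E'
from h import *
manip.servo_line(cw(0,-32,190),Q(.079),vel=.1); st()
r=feel([0,0,-1],.001,15,2.0,[0,0,1]); print(r); st()
E
```

```text
t 5.16 tcp [0.5336 0.0439 0.19  ] F [-0.45  0.17  0.49] gap 0.0004
(None, array([ 0.68359255, -0.04283977, -0.29224034]), array([0.53354382, 0.04385999, 0.17493794]))
 t 8.91 tcp [0.5335 0.0439 0.1749] F [0.23 0.13 0.2 ] gap 0.0006
```

Run:
```python
from h import *
im=viewer.get_image('side')[:,:,::-1];cv2.imwrite('pics/side2.png',im);crop('side',205,70,325,170,6,'s2c.png',im)
P=manip.current_tool_pos(); 
for z in (.175,.194): print((proj('side',[P[0],P[1],z])-[205,70]+.5)*6-.5)
```

```text
[[362.1934309  453.73107548]]
[[360.83225205 408.66689912]]
```

View pics/s2c.png

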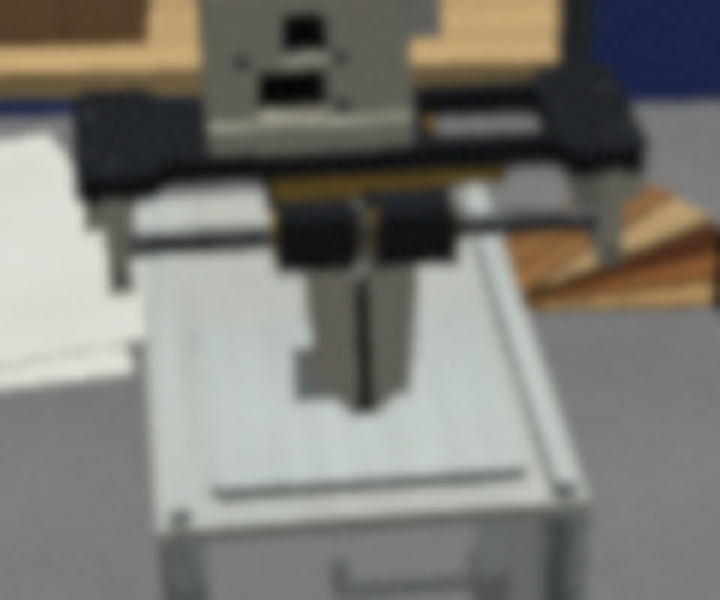

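Side view: the tip is at crop row 410, which is z ≈ 0.194, although the reported TCP is 0.175 and nothing has been touched. The real fingertips therefore sit about 19 mm above the reported TCP. I'll keep going down to contact to measure it.

Run:
```python
from h import *
r=feel([0,0,-1],.0015,14,2.0,[0,0,1],vel=.05); print(r); st()
```

```text
(13, array([-2.8722927 ,  0.7788865 ,  7.47991523]), array([0.53374724, 0.04388102, 0.15645457]))
 t 12.21 tcp [0.5337 0.0439 0.1565] F [-3.02  0.4   7.43] gap 0.0004
```

Run:
```python
from h import *
p=manip.current_tool_pos(); manip.servo_line([p[0],p[1],.166],vel=.1)
manip.servo_line(cw(0,-18,166),Q(.079),vel=.15); st()
Y=cw(0,1,0)-cw(0,0,0);Y/=np.linalg.norm(Y)
r=feel(Y,.001,18,1.3,Y,vel=.05); print(r)
c=r[2]-cw(0,0,0); print('contact cab y',c@Y)
manip.servo_line(cw(0,106,166),Q(.079),vel=.12); st()
r=feel(Y,.0015,12,10,Y,vel=.05); print(r); print('stop cab y',(r[2]-cw(0,0,0))@Y); st()
```

```text
t 12.72 tcp [0.5321 0.0587 0.1655] F [ 0.27 -0.53 -0.09] gap -0.0
(3, array([-0.67706334,  1.46538134, -0.10569979]), array([0.53187903, 0.06178254, 0.16556531]))
contact cab y -0.013943428531252192
 t 14.62 tcp [0.5227 0.1813 0.1662] F [ 0.51 -0.57 -0.74] gap 0.0003
(8, array([ -0.58750104, -10.57871272,   5.90955696]), array([0.52207585, 0.18959099, 0.16624984]))
stop cab y 0.11424004996765748
 t 16.62 tcp [0.5221 0.1896 0.1662] F [ -0.08 -11.15   5.17] gap 0.0005
```

Run:
```python
from h import *
manip.servo_line(cw(0,108,168),Q(.079),vel=.15)
manip.servo_line(cw(0,100,260),Q(.079),vel=.35)
a=BRD[2]-np.pi/2
manip.move_pose([BRD[0],BRD[1],.16],Q(a)); effector.open_jaws(); st()
for n in('side','top'):
    im=viewer.get_image(n)[:,:,::-1];cv2.imwrite(f'pics/{n}3.png',im)
s=cv2.imread('pics/side3.png');t=cv2.imread('pics/top3.png')
crop('side',150,210,310,350,5,'s3b.png',s);crop('top',265,195,385,295,6,'t3b.png',t)
crop('side',215,85,315,230,4,'s3c.png',s);crop('top',50,150,210,250,5,'t3c.png',t)
for z in(.16,.181,.2): print((proj('side',[BRD[0],BRD[1],z])-[150,210]+.5)*5-.5)
```

```text
t 20.56 tcp [ 0.462  -0.3104  0.16  ] F [ 0.15 -0.92 -0.14] gap 0.0919
[[376.93422024 303.88350207]]
[[370.50525489 258.08799457]]
[[364.44318952 214.80714846]]
```

View pics/s3b.png

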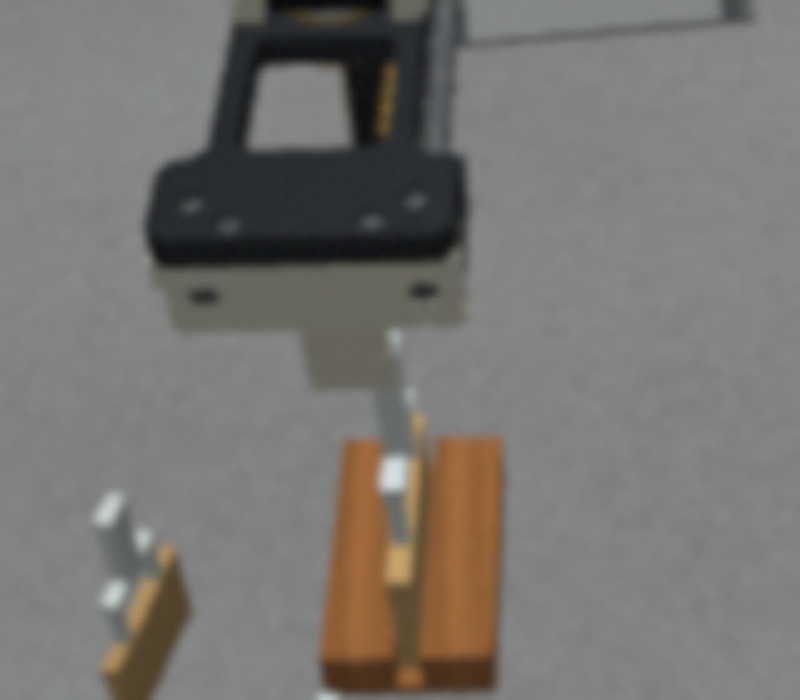

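View pics/t3b.png

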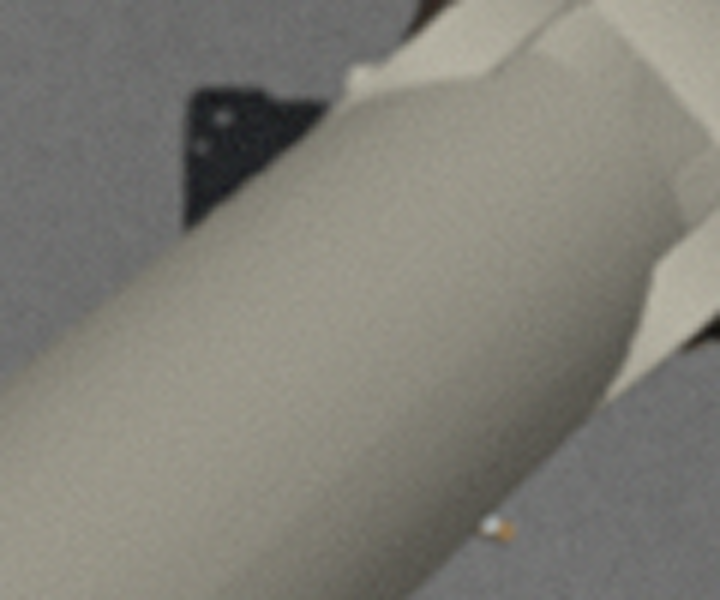

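View pics/s3c.png

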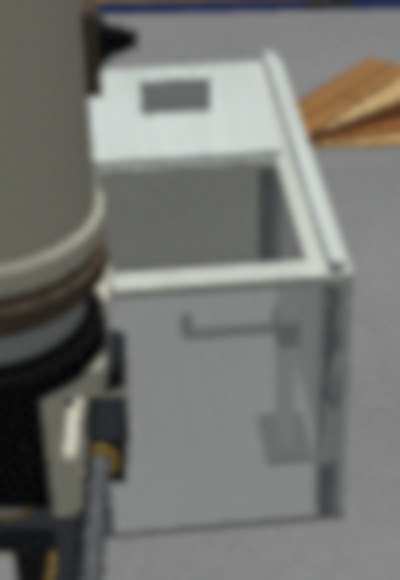

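View pics/t3c.png

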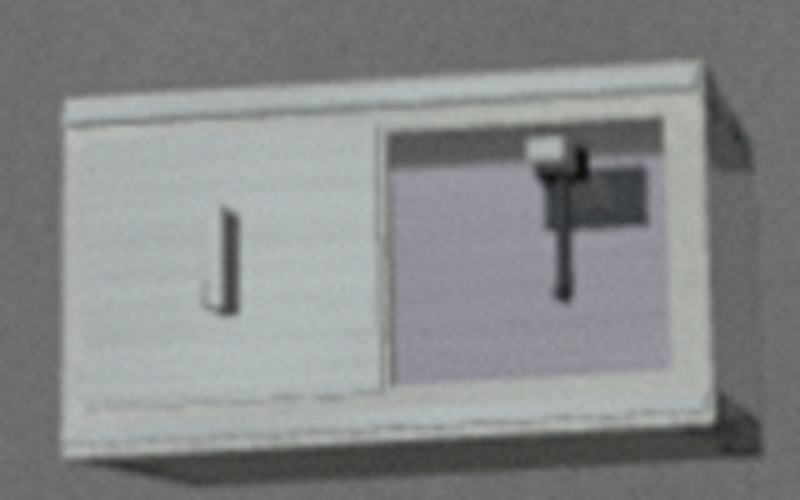

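Run:
```python
from h import *
B=np.array([.462,-.3104])
for y in(-.356,-.366,-.375):
  for z in(.16,.179,.181,.21): print(y-0,z,((proj('side',[.462,y,z])-[150,210]+.5)*5-.5).round(1), ((proj('side',[.4525,y,z])-[150,210]+.5)*5-.5).round(1)[0,0],((proj('side',[.4715,y,z])-[150,210]+.5)*5-.5).round(1)[0,0])
```

```text
-0.356 0.16 [[368.9 419.9]] 336.7 401.1
-0.356 0.179 [[362.5 378.6]] 329.6 395.4
-0.356 0.181 [[361.8 374.2]] 328.9 394.8
-0.356 0.21 [[351.6 307.2]] 317.4 385.7
-0.366 0.16 [[367.  447.2]] 334.4 399.6
-0.366 0.179 [[360.5 405.9]] 327.2 393.8
-0.366 0.181 [[359.8 401.5]] 326.4 393.2
-0.366 0.21 [[349.3 334.6]] 314.7 383.9
-0.375 0.16 [[365.3 472.3]] 332.3 398.3
-0.375 0.179 [[358.7 431.2]] 324.9 392.4
-0.375 0.181 [[358.  426.7]] 324.1 391.8
-0.375 0.21 [[347.2 359.9]] 312.2 382.2
```

Run:
```python
from h import *
s=cv2.imread('pics/side3.png');crop('side',195,260,255,325,10,'s3z.png',s)
```

```text
(no output)
```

View pics/s3z.png

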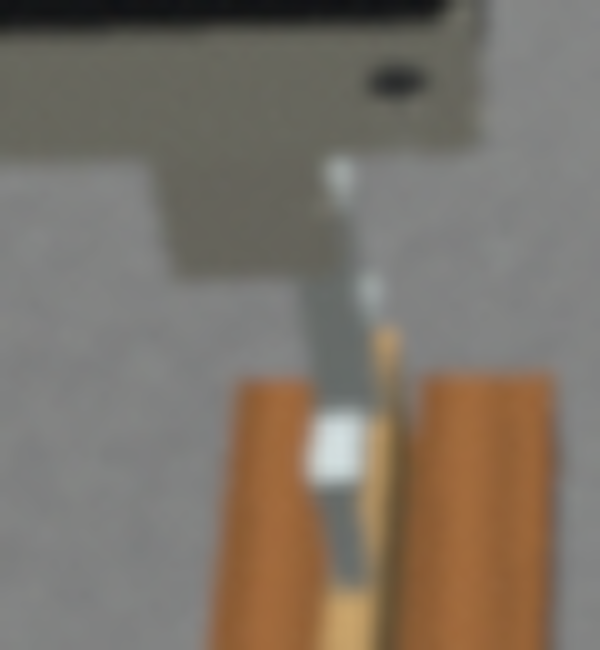

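Run:
```python
from h import *
print(R.from_quat(manip.current_tcp_rot()).as_matrix().round(3),manip.current_q().round(2))
```

```text
[[-0.022 -1.     0.   ]
 [-1.     0.022 -0.   ]
 [ 0.    -0.    -1.   ]] [-0.03  0.43  0.72  1.86 -0.34  0.98 -0.75]
```

View pics/side3.png

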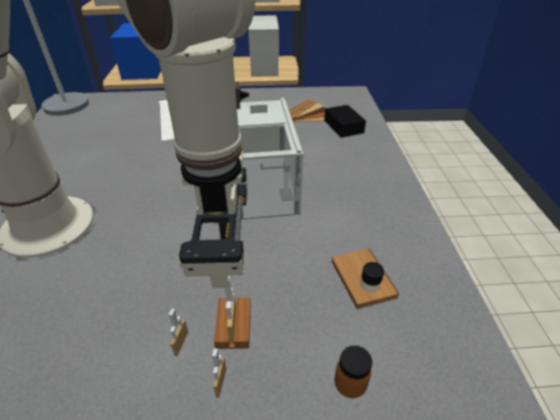

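View pics/side1.png

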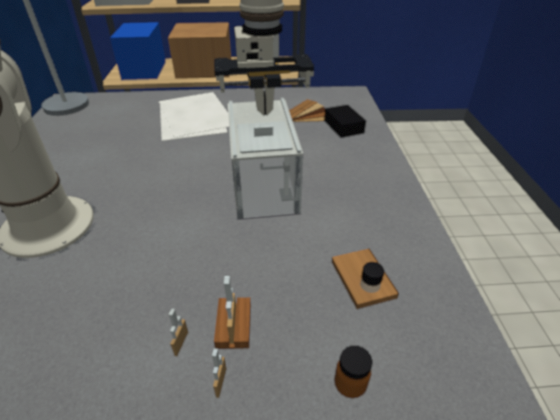

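Run:
```python
from h import *
a=BRD[2]-np.pi/2
manip.servo_line([BRD[0],BRD[1],.092],Q(a),vel=.15); st('down')
effector.close(20); st('closed'); manip.sleep(.1)
f0=manip.current_force()
manip.servo_line([BRD[0],BRD[1],.31],Q(a),vel=.25); st('up'); print(manip.current_force()-f0)
im=viewer.get_image('side')[:,:,::-1];cv2.imwrite('pics/side4.png',im);crop('side',170,150,290,300,4,'s4.png',im)
for ph in(38,41):
  for P in((-22,0,310),(4,0,105)):
    q=manip.solve_ik(cw(*P),Q(.079-np.pi/2+np.radians(ph))); print(q)
```

```text
down t 21.26 tcp [ 0.4621 -0.3109  0.0923] F [ 1.07 -0.12 -0.22] gap 0.0918
closed t 22.42 tcp [ 0.4619 -0.3103  0.0919] F [-0.14 -0.24 -1.46] gap 0.0159
up t 23.54 tcp [ 0.4612 -0.3097  0.3086] F [-0.66  0.5  -2.2 ] gap 0.0156
[-0.35822258 -0.50325954 -1.16868276]
[-0.81386088  0.15265809  0.69630936  1.78132082 -0.10315292  1.24439774
 -0.91869299]
[-0.69089077  0.46167755  0.62814031  1.94144973 -0.35600654  0.84964512
 -0.70216971]
[-0.80678582  0.15191564  0.68802195  1.78114001 -0.10163178  1.24430767
 -0.86795486]
[-0.68396679  0.45947094  0.61892091  1.94124067 -0.35005208  0.84838967
 -0.65513308]
```

View pics/s4.png

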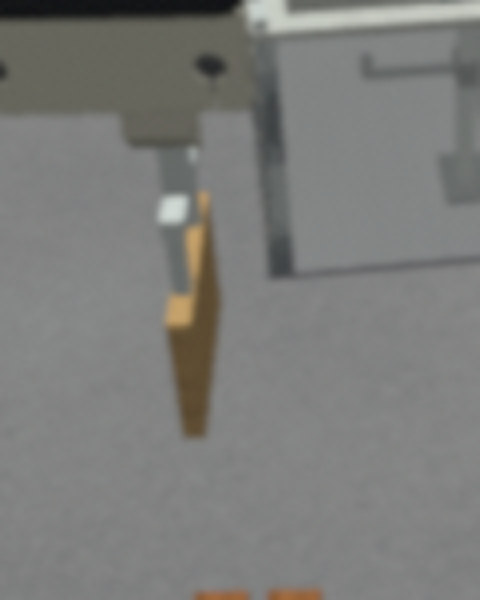

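Run:
```python
from fit import *
c=lambda n,P:((proj(n,P)-[50,150]+.5)*5-.5).round(1)
for P in((55,60,175),(55,-60,175),(-55,-60,175),(-55,60,175),(-11.5,0,108),(-8,0,108),(40,0,96),(46,11,104),(46,-11,104),(22,123,202),(-22,123,202)): print(P,c('top',cw(*P)))
T=lambda x,y:px((x,y),5,(50,150))
C=lambda *P:(lambda e:P)
obs=[('top',T(63,458),C(-78,202,175)),('top',T(716,426),C(-78,-77,175)),('top',T(65,98),C(78,202,175)),('top',T(703,62),C(78,-77,175)),
('top',T(386,131),C(55,60,175)),('top',T(663,118),C(55,-60,175)),('top',T(669,370),C(-55,-60,175)),('top',T(391,386),C(-55,60,175)),('top',T(563,300),C(-11.5,0,108)),('top',T(563,180),C(44,0,96))]
p,r=solve(obs,CAB); print(p,r.round(2).tolist())
t=cv2.imread('pics/top3.png'); crop('top',120,165,200,235,10,'t3o.png',t)
```

```text
(55, 60, 175) [[386.7 131.5]]
(55, -60, 175) [[663.8 115.5]]
(-55, -60, 175) [[671.9 370. ]]
(-55, 60, 175) [[390.4 385.6]]
(-11.5, 0, 108) [[558.9 298.7]]
(-8, 0, 108) [[558.7 291. ]]
(40, 0, 96) [[561.3 191.2]]
(46, 11, 104) [[533.6 176.4]]
(46, -11, 104) [[581.5 173.7]]
(22, 123, 202) [[223.3 204.2]]
(-22, 123, 202) [[223.7 307.9]]
[0.5306694  0.07552143 0.0766465 ] [[0.13, -0.23], [-0.4, -0.56], [0.24, 0.13], [-0.11, 0.05], [0.28, 0.19], [0.3, -0.29], [0.6, 0.23], [-0.1, 0.02], [-0.76, -0.11], [-0.28, 0.67]]
```

View pics/t3o.png

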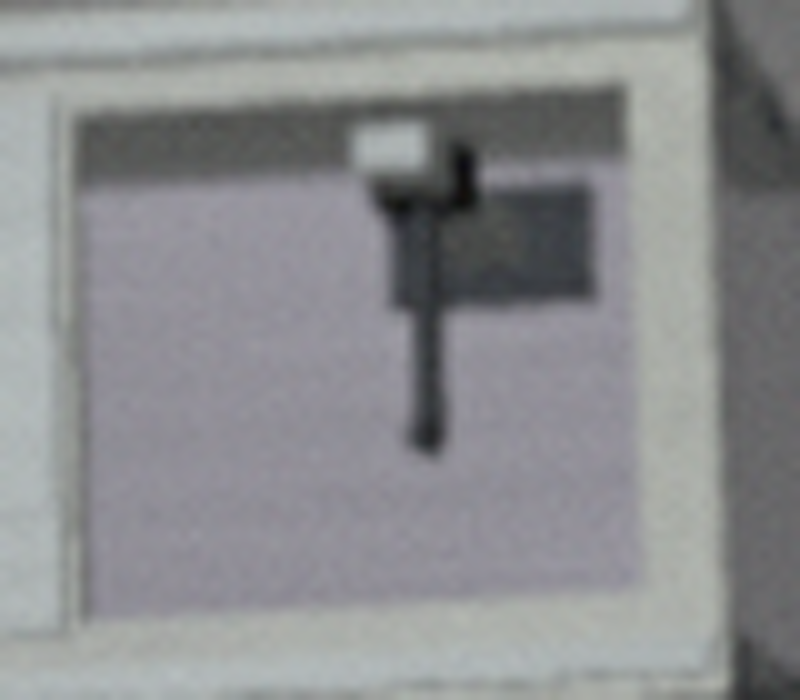

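Top view: the gate is fully aside, the hook tip is at about (163,209), and the opening corners agree with the fitted cabinet pose within about 1 px. The board is held upright and weighs about 1.2 N. Next I carry it over the opening, turned 40°, because the fully opened fingers (130 mm) only fit through the 110 x 120 opening on the diagonal.

```bash
sed -i 's/^CAB=.*; BRD/CAB=np.array([.5308,.0756,.077]); BRD/' h.py
cat >> h.py <<'E'
PH=np.radians(40); AH=CAB[2]-np.pi/2+PH
E
python3 - <<'E'
from h import *
manip.move_pose(cw(-24,0,310),Q(AH)); st()
for n in('side','top'):
    im=viewer.get_image(n)[:,:,::-1];cv2.imwrite(f'pics/{n}5.png',im)
s=cv2.imread('pics/side5.png')
crop('side',200,40,330,180,5,'s5.png',s)
f=lambda P:((proj('side',P)-[200,40]+.5)*5-.5).round(1)
# predicted board points: tool axis + board corners, bottom z=cmd-.086
z0=310-86
def bp(u,n,z): # u along board width mm, n along board normal
    return cw(-24+n*np.cos(PH)-u*np.sin(PH),0+n*np.sin(PH)+u*np.cos(PH),z0+z)
for q in((-35,0,0),(35,0,0),(-35,0,54),(35,0,54),(-21,0,86),(21,0,86),(0,0,113)): print(q,f(bp(*q)))
E
```

```text
t 25.03 tcp [0.5071 0.0719 0.31  ] F [ 0.74  0.45 -1.54] gap 0.0158
(-35, 0, 0) [[318.4 423.9]]
(35, 0, 0) [[208.1 375.1]]
(-35, 0, 54) [[314.7 306.5]]
(35, 0, 54) [[200.1 260.9]]
(-21, 0, 86) [[288.1 223.4]]
(21, 0, 86) [[217.8 197.3]]
(0, 0, 113) [[249.2 145.8]]
```

View pics/s5.png

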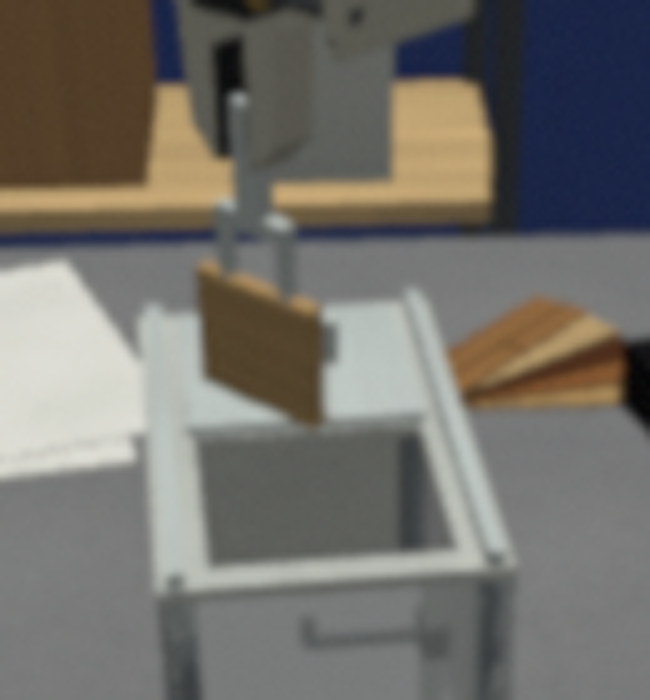

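Run:
```python
from h import *
f=lambda P:((proj('side',P)-[170,150]+.5)*4-.5).round(1)
for z in(.322,.330):
  for y in(-.318,-.337): print(z,y,[f([.4612+d,y,z])[0].tolist() for d in(-.0125,-.0095,0,.0095,.0125)])
s=cv2.imread('pics/side4.png');crop('side',190,160,240,220,10,'s4z.png',s)
s=cv2.imread('pics/side5.png');crop('side',225,40,275,100,10,'s5z.png',s)
f=lambda P:((proj('side',P)-[225,40]+.5)*10-.5).round(1)
for z in(320,331):
 for u in(-8,-27,8):
  for n in(-12.5,-2,0,8,12.5): print(z,u,n,f(cw(-24+n*np.cos(PH)-u*np.sin(PH),n*np.sin(PH)+u*np.cos(PH),z))[0])
print('tabtop',[f(cw(-24+n*np.cos(PH)-u*np.sin(PH),n*np.sin(PH)+u*np.cos(PH),224+132))[0].tolist() for u,n in((8,-4),(8,4),(-8,4),(-8,-4))])
```

```text
0.322 -0.318 [[131.7, 164.9], [141.1, 164.5], [170.7, 163.5], [200.4, 162.5], [209.8, 162.2]]
0.322 -0.337 [[125.7, 201.4], [135.4, 201.1], [166.0, 200.0], [196.5, 198.9], [206.1, 198.6]]
0.33 -0.318 [[128.5, 144.7], [137.9, 144.4], [167.9, 143.4], [197.9, 142.4], [207.3, 142.1]]
0.33 -0.337 [[122.3, 181.0], [132.1, 180.7], [163.0, 179.6], [193.8, 178.6], [203.6, 178.3]]
320 -8 -12.5 [236.1 400.6]
320 -8 -2 [273.1 386.3]
320 -8 0 [280.1 383.5]
320 -8 8 [307.8 372.8]
320 -8 12.5 [323.3 366.8]
320 -27 -12.5 [301.7 424.8]
320 -27 -2 [338.6 410. ]
320 -27 0 [345.6 407.3]
320 -27 8 [373.3 396.2]
320 -27 12.5 [388.7 390.1]
320 8 -12.5 [182.2 380.8]
320 8 -2 [219.2 366.7]
320 8 0 [226.2 364. ]
320 8 8 [253.9 353.5]
320 8 12.5 [269.4 347.6]
331 -8 -12.5 [233.3 347.5]
331 -8 -2 [270.6 333.4]
331 -8 0 [277.6 330.7]
331 -8 8 [305.6 320.2]
331 -8 12.5 [321.2 314.3]
331 -27 -12.5 [299.4 371.1]
331 -27 -2 [336.7 356.7]
331 -27 0 [343.7 354. ]
331 -27 8 [371.6 343.2]
331 -27 12.5 [387.2 337.1]
331 8 -12.5 [178.9 328.1]
331 8 -2 [216.2 314.2]
331 8 0 [223.3 311.6]
331 8 8 [251.3 301.3]
331 8 12.5 [266.9 295.5]
tabtop [[202.2, 194.2], [230.9, 184.3], [286.2, 202.4], [257.5, 212.5]]
```

View pics/s4z.png

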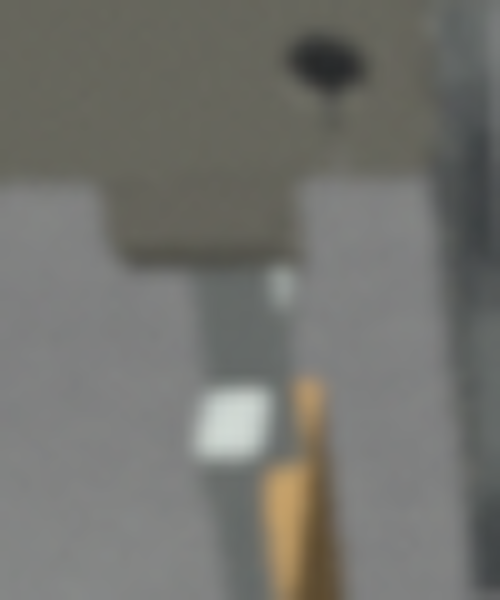

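View pics/s5z.png

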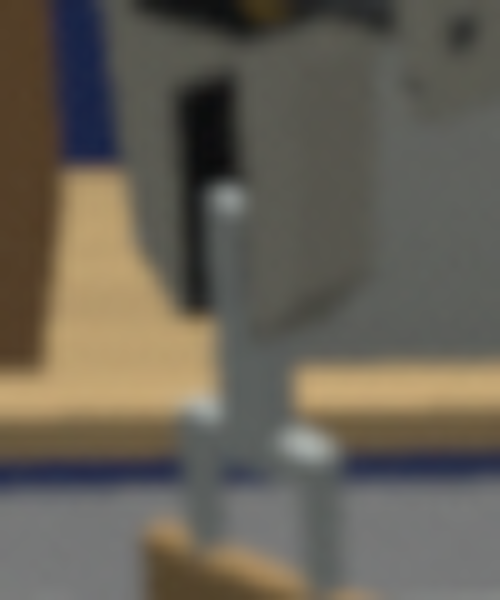

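Side view: the board's bottom corners are at (264,125) and (241,116), within about 1 mm of where my model predicts. Next I feel for the hook's bar with the board's bottom edge.

Run:
```python
from h import *
manip.servo_line(cw(15,1,300),Q(AH),vel=.2)
manip.servo_line(cw(15,1,189),Q(AH),vel=.15); manip.sleep(.15); st()
fs=np.mean([manip.current_force() for _ in range(3)],0)
p=np.array(manip.current_tool_pos()); z=.189
for i in range(14):
    z-=.0008; manip.servo_line(cw(15,1,z*1000),Q(AH),vel=.03)
    F=[]
    for _ in range(2): F.append(manip.current_force())
    d=np.mean(F,0)-fs; print(round(z,4),round(manip.current_tool_pos()[2],4),d.round(2))
    if d[2]>2.2: break
manip.servo_line(cw(15,1,z*1000+4),Q(AH),vel=.1)
st()
```

```text
t 26.52 tcp [0.5466 0.0779 0.1902] F [-0.06  0.73 -1.35] gap 0.0156
0.1882 0.1884 [-0.29 -1.05  0.15]
0.1874 0.1873 [-0.28 -0.63 -0.43]
0.1866 0.1865 [-0.22 -0.61  0.49]
0.1858 0.1857 [ 1.16 -0.14 -0.09]
0.185 0.1849 [0.01 0.08 0.33]
0.1842 0.1842 [ 0.24 -0.85  0.04]
0.1834 0.1833 [ 0.48 -1.39  0.39]
0.1826 0.1825 [ 0.07 -1.18  0.09]
0.1818 0.1818 [-0.52 -1.16  0.49]
0.181 0.1815 [-0.65 -0.34  5.19]
 t 29.27 tcp [0.5456 0.0777 0.185 ] F [ 0.64 -0.24 -0.93] gap 0.0156
```

Run:
```python
from h import *
from scipy.optimize import brentq
def zrow(x,y,row): return brentq(lambda z:proj('side',[x,y,z])[0,1]-row,.1,.45)
# s4: tcp .4612,-.3097,.3086
for dy in(-.095,-.09,-.08): print('s4 dy',dy,zrow(.44,-.3097+dy,160+18/1)-.3086 if 0 else zrow(.44,-.3097+dy,178)-.3086)
# s3b: foot bottom row 328 crop5 -> px ; tcp z .16
r=210+(328+.5)/5-.5
for dy in(-.095,-.09,-.08): print('s3 dy',dy,zrow(.44,-.3104+dy,r)-.16)
# s1d: left foot bottom (105,370), right (615,338)
for nm,c,rw in(('L',105,370),('R',615,338)):
    r=30+(rw+.5)/6-.5; u=205+(c+.5)/6-.5
    for ty in(-.037,0,.037):
        P=np.array([.5337,.0453,0])+np.array([.079*-1*0,ty,0]);x=.5337+(-.09 if nm=='L' else .09)
        print('gate',nm,ty,zrow(x,P[1]+(-.007 if nm=='L' else .007),r)-.230, 'u',u,proj('side',[x,P[1],.29])[0])
im=viewer.get_image('side')[:,:,::-1];cv2.imwrite('pics/side6.png',im);crop('side',205,50,325,190,5,'s6.png',im)
```

```text
s4 dy -0.095 0.09452008777611931
s4 dy -0.09 0.09102001664735099
s4 dy -0.08 0.08402000335098686
s3 dy -0.095 0.09961292054404189
s3 dy -0.09 0.09384031892627245
s3 dy -0.08 0.08229489279143637
gate L -0.037 0.09113233790413619 u 222.08333333333334 [218.40731277 104.91064581]
gate L 0 0.07558799399304303 u 222.08333333333334 [219.64463161  97.15838021]
gate L 0.037 0.06004422289917519 u 222.08333333333334 [220.79863005  89.9438236 ]
gate R -0.037 0.09196273709304195 u 307.0833333333333 [308.98324645 102.75759762]
gate R 0 0.07695718926888337 u 307.0833333333333 [307.00974138  95.15552701]
gate R 0.037 0.06195236038924015 u 307.0833333333333 [305.17017413  88.07581774]
```

View pics/s6.png

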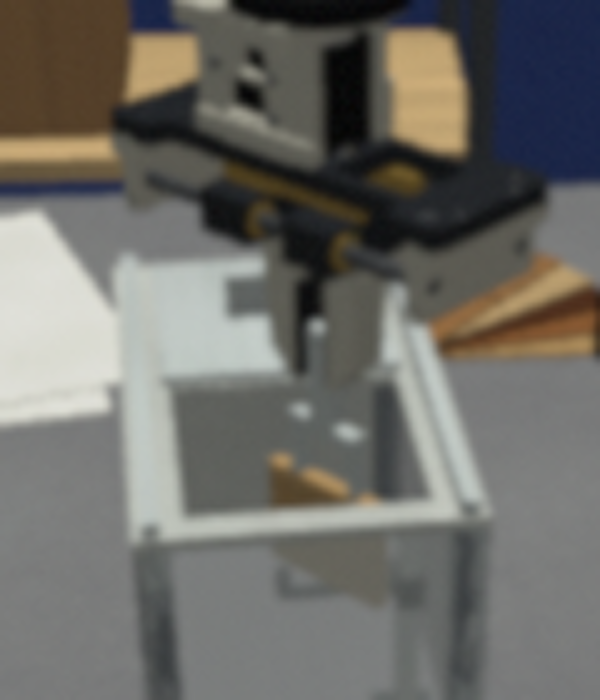

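Run:
```python
from h import *
manip.servo_line(cw(15,1,206),Q(AH),vel=.15)
manip.servo_line(cw(-23,.5,206),Q(AH),vel=.15)
manip.servo_line(cw(-23,.5,150),Q(AH),vel=.12); st()
f0=manip.current_force()
for z in (140,132,125,118.1):
    manip.servo_line(cw(-23,.5,z),Q(AH),vel=.08); d=manip.current_force()-f0; print(z,d.round(2))
    if np.abs(d).max()>3: print('ABORT'); break
st()
im=viewer.get_image('side')[:,:,::-1];cv2.imwrite('pics/side7.png',im);crop('side',215,80,315,220,5,'s7.png',im)
```

```text
t 30.63 tcp [0.5084 0.0741 0.1501] F [ 0.27 -0.64 -1.17] gap 0.0157
140 [ 0.27 -0.07  0.14]
132 [-0.14  0.16 -0.69]
125 [-0.7   0.68 -0.56]
118.1 [-1.42  0.61 -1.07]
 t 31.66 tcp [0.5074 0.0742 0.1176] F [-1.15 -0.03 -2.23] gap 0.0158
```

View pics/s7.png

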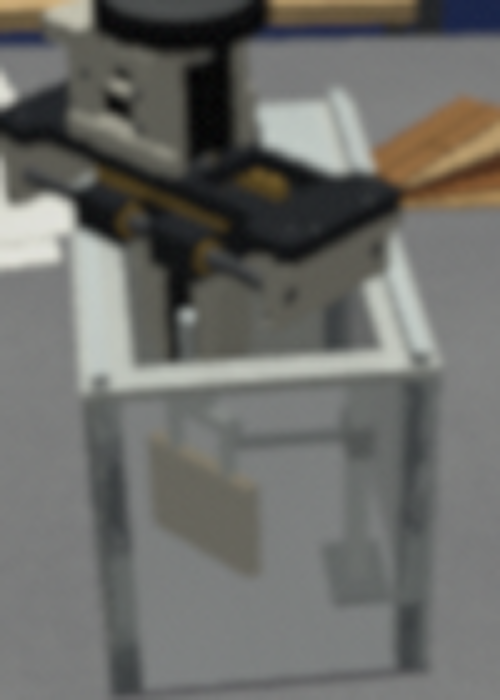

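Side view: the board hangs inside the cabinet with its window level with the hook (tip near crop 232,420) and clear of the frame. Now I thread it onto the hook.

Run:
```python
from h import *
f0=manip.current_force(); ok=True
for x in (-18,-13,-8,-3,0,3.2):
    manip.servo_line(cw(x,1,118.1),Q(AH),vel=.06); d=manip.current_force()-f0; print(x,d.round(2))
    if np.abs(d).max()>3.5: print('ABORT'); ok=False; break
st()
im=viewer.get_image('side')[:,:,::-1];cv2.imwrite('pics/side8.png',im);crop('side',215,80,315,220,5,'s8.png',im)
```

```text
-18 [ 0.27 -0.64 -0.34]
-13 [-0.39  0.04 -0.83]
-8 [ 0.84 -0.23 -0.28]
-3 [-0.38  0.13 -0.77]
0 [ 0.49 -0.48 -0.4 ]
3.2 [ 0.1   0.13 -1.35]
 t 33.21 tcp [0.5342 0.0769 0.1181] F [-0.37  0.36 -2.05] gap 0.0155
```

View pics/s8.png

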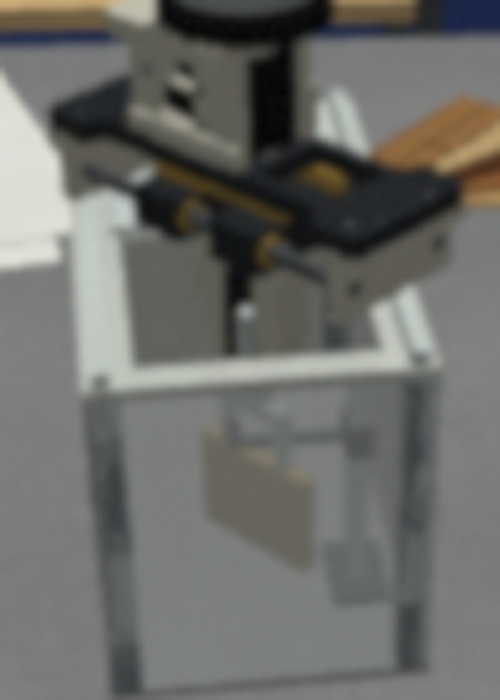

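Run:
```python
from h import *
f=lambda P:((proj('side',P)-[215,80]+.5)*5-.5).round(1)[0].tolist()
g=lambda u,n,z:cw(3.2+n*np.cos(PH)-u*np.sin(PH),1+n*np.sin(PH)+u*np.cos(PH),z)
for z in(178,205):
  for u,n in((-8,-13.5),(-8,-9.5),(-27,-13.5),(-27,-9.5),(-27,9.5),(-27,12),(8,-13.5),(27,-13.5)): print(z,u,n,f(g(u,n,z)))
print('opening',[f(cw(x,y,175)) for x,y in((-55,-60),(55,-60),(55,60),(-55,60))])
s=cv2.imread('pics/side8.png');crop('side',235,115,300,165,12,'s8z.png',s)
```

```text
178 -8 -13.5 [242.5, 302.5]
178 -8 -9.5 [248.6, 299.2]
178 -27 -13.5 [272.7, 316.8]
178 -27 -9.5 [278.8, 313.5]
178 -27 9.5 [307.6, 297.9]
178 -27 12 [311.3, 295.9]
178 8 -13.5 [217.6, 290.7]
178 27 -13.5 [188.6, 277.0]
205 -8 -13.5 [240.7, 249.0]
205 -8 -9.5 [247.0, 245.9]
205 -27 -13.5 [271.5, 263.0]
205 -27 -9.5 [277.8, 259.7]
205 -27 9.5 [307.1, 244.6]
205 -27 12 [310.9, 242.6]
205 8 -13.5 [215.3, 237.5]
205 27 -13.5 [185.8, 224.2]
opening [[131.5, 369.5], [381.8, 352.1], [344.5, 225.0], [118.2, 239.3]]
```

View pics/s8z.png

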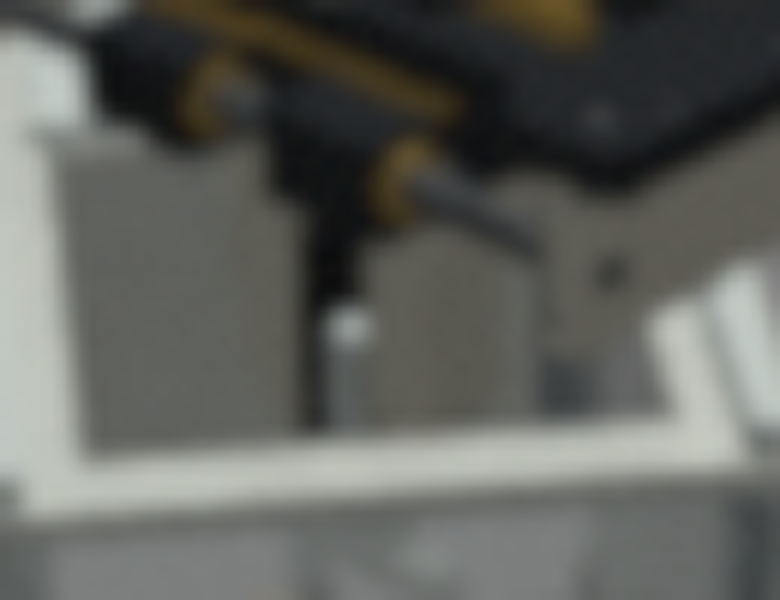

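Side view: the window is threaded over the hook and no contact was felt. I'll turn slightly to 39°, lower until the crossbar sits just above the bar, and feel sideways for the upturned tip. That calibrates cabinet x for the finger clearance.

```bash
cat >> h.py <<'E'
PH=np.radians(39); AH=CAB[2]-np.pi/2+PH
E
python3 - <<'E'
from h import *
manip.servo_line(cw(5,0,118.1),Q(AH),vel=.08); 
manip.servo_line(cw(5,0,107),Q(AH),vel=.08); manip.sleep(.1); st()
f0=np.mean([manip.current_force() for _ in range(4)],0); X=np.array([np.cos(CAB[2]),np.sin(CAB[2]),0])
x=5
for i in range(12):
    x-=.6; manip.servo_line(cw(x,0,107),Q(AH),vel=.03)
    d=np.mean([manip.current_force() for _ in range(3)],0)-f0; print(round(x,1),d.round(2),round((manip.current_tool_pos()-cw(0,0,0))@X*1000,2))
    if abs(d@X)>2.0: break
st()
E
```

```text
t 33.9 tcp [0.5356 0.0759 0.1067] F [-0.34  0.15 -0.58] gap 0.0156
4.4 [ 0.68 -0.61 -0.94] 4.47
3.8 [ 0.54 -0.44  0.01] 3.82
3.2 [ 2.06 -0.2  -0.85] 3.54
 t 34.65 tcp [0.5343 0.0759 0.1071] F [ 1.72 -0.05 -1.43] gap 0.0155
```

```bash
cat >> h.py <<'E'
PH=np.radians(38.2); AH=CAB[2]-np.pi/2+PH
E
python3 - <<'E'
from h import *
manip.servo_line(cw(4.0,-.4,107),Q(AH),vel=.05); manip.sleep(.15)
f0=np.mean([manip.current_force() for _ in range(4)],0); st(); z=107
for i in range(12):
    z-=.6; manip.servo_line(cw(4.0,-.4,z),Q(AH),vel=.03)
    d=np.mean([manip.current_force() for _ in range(3)],0)-f0; print(round(z,1),d.round(2),manip.current_tool_pos().round(4))
    if d[2]>1.6: break
st()
im=viewer.get_image('side')[:,:,::-1];cv2.imwrite('pics/side9.png',im);crop('side',215,80,315,220,5,'s9.png',im)
E
```

```text
t 35.05 tcp [0.5348 0.0755 0.107 ] F [ 0.34  0.21 -1.08] gap 0.0157
106.4 [-0.08 -0.09 -0.3 ] [0.5348 0.0755 0.1063]
105.8 [ 0.66  1.09 -1.28] [0.5348 0.0755 0.1057]
105.2 [-0.2   0.82  0.16] [0.5348 0.0755 0.1051]
104.6 [ 0.56  0.38 -0.47] [0.5348 0.0755 0.1045]
104.0 [-0.01 -1.13 -0.44] [0.5348 0.0755 0.1039]
103.4 [-0.98 -0.14  2.22] [0.5349 0.0755 0.1036]
 t 36.55 tcp [0.5349 0.0755 0.1036] F [-0.64  0.07  1.14] gap 0.0158
```

View pics/s9.png

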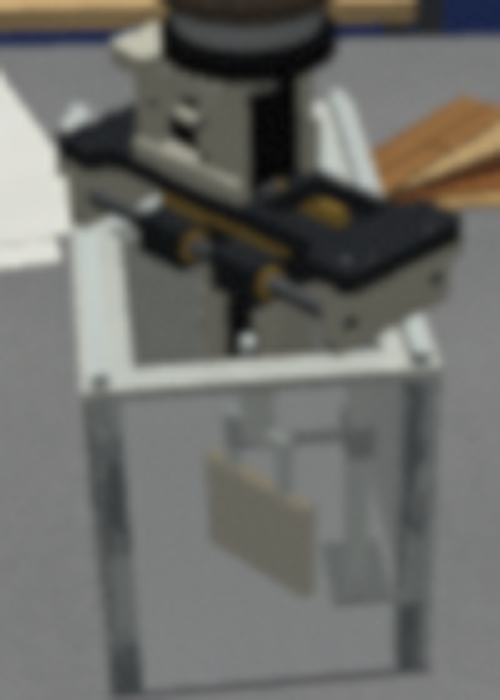

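The board is seated exactly where predicted (contact at 103.6). The fingers lie on the opening's diagonal, so I release now.

Run:
```python
from h import *
f0=manip.current_force()
effector.open_jaws(); st('open'); print(manip.current_force()-f0)
im=viewer.get_image('side')[:,:,::-1];cv2.imwrite('pics/side10.png',im);crop('side',215,80,315,220,5,'s10.png',im)
```

```text
open t 37.87 tcp [0.5346 0.0757 0.1033] F [-1.35  0.49 -0.16] gap 0.0914
[-0.64159142 -0.49647002 -1.35902558]
```

View pics/s10.png

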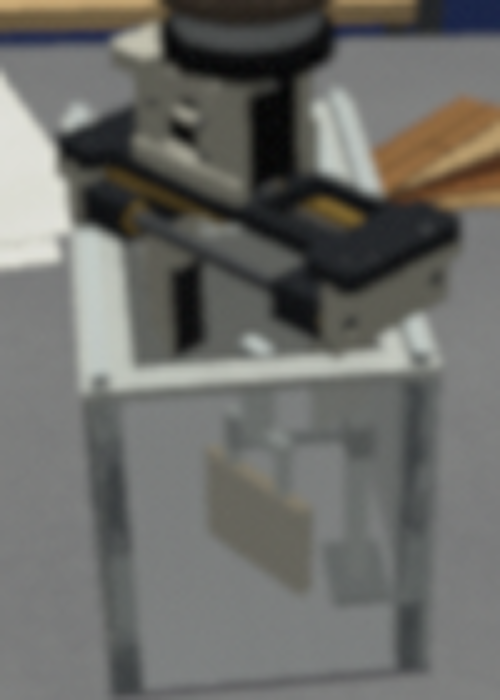

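Side view: the jaws are fully open and the board hangs on the hook with no load on the tool. I'll wait briefly, rise straight out and check.

Run:
```python
from h import *
manip.sleep(.35); f0=manip.current_force()
p=manip.current_tool_pos()
manip.servo_line([p[0],p[1],.15],vel=.1); print(manip.current_force()-f0)
manip.servo_line([p[0],p[1],.30],vel=.3); st()
effector.close(20)
manip.move_pose(cw(0,156,240),Q(.079)); st()
for n in('side','top'):
    im=viewer.get_image(n)[:,:,::-1];cv2.imwrite(f'pics/{n}11.png',im)
s=cv2.imread('pics/side11.png');crop('side',215,60,315,220,4,'s11.png',s)
```

```text
[ 0.70949735 -0.32844591 -0.18304753]
 t 39.53 tcp [0.5343 0.0758 0.2995] F [ 0.27 -1.13 -0.22] gap 0.0918
 t 41.68 tcp [0.5191 0.2304 0.24  ] F [-0.04 -0.41  0.75] gap 0.0005
```

View pics/s11.png

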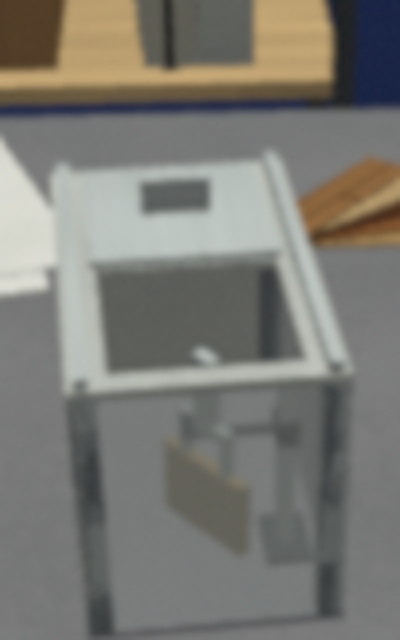

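The board hangs on the hook clear of the walls, with the tab top at about crop (205,355), below the plate. Now I close the gate.

Run:
```python
from h import *
q=Q(.079)
manip.servo_line(cw(0,156,167),q,vel=.15); st()
Y=cw(0,1,0)-cw(0,0,0);Y/=np.linalg.norm(Y)
f0=manip.current_force()
manip.servo_line(cw(0,130,167),q,vel=.08); st()
manip.servo_line(cw(0,24,167),q,vel=.09); st()
r=feel(-Y,.0012,14,9,Y,vel=.04); print(r,(r[2]-cw(0,0,0))@Y*1000); st()
manip.servo_line(cw(0,30,170),q,vel=.1); manip.servo_line(cw(0,45,280),q,vel=.3)
manip.move_pose(cw(-60,260,330),q)
st()
for n in('side','top'):
    im=viewer.get_image(n)[:,:,::-1];cv2.imwrite(f'pics/{n}12.png',im)
s=cv2.imread('pics/side12.png');crop('side',215,60,315,220,4,'s12.png',s)
t=cv2.imread('pics/top12.png');crop('top',50,150,210,250,5,'t12.png',t)
```

```text
t 42.42 tcp [0.5195 0.2308 0.1677] F [ 0.53 -0.11  0.26] gap 0.0003
 t 42.89 tcp [0.521  0.2041 0.1674] F [-0.68  0.62 -0.03] gap 0.0006
 t 44.22 tcp [0.5288 0.0993 0.167 ] F [ 0.23 -0.21  0.66] gap 0.0001
(9, array([-2.32750488, 11.60884111, -1.89778654]), array([0.52929209, 0.09270586, 0.16704379])) 17.171165482555303
 t 46.47 tcp [0.5293 0.0927 0.167 ] F [-2.1  11.4  -1.24] gap 0.0002
 t 48.22 tcp [0.4518 0.3278 0.3289] F [ 0.16 -1.16 -0.17] gap 0.0002
```

View pics/s12.png

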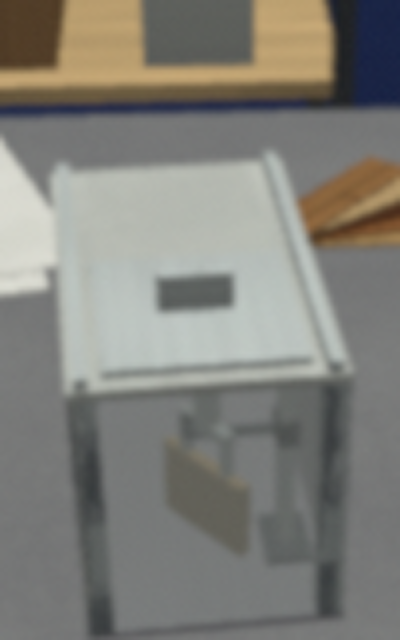

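View pics/t12.png

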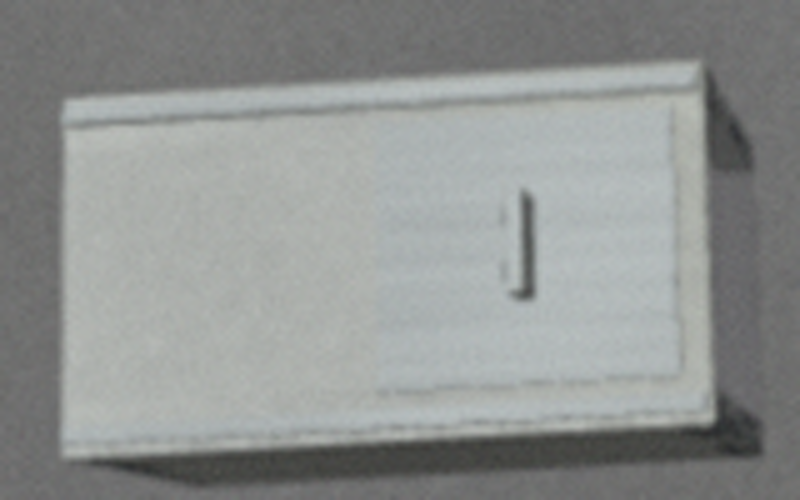

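Run:
```python
from h import *
for g in(0,3,6): print(g,((proj('top',np.array([cw(58,-64+g,179),cw(-58,-64+g,179),cw(22,-4+g,202),cw(-22,-4+g,202),cw(58,64+g,179)]))-[50,150]+.5)*5-.5).round(1).tolist(), ((proj('side',np.array([cw(-58,-64+g,175),cw(58,-64+g,175),cw(-22,-4+g,179)]))-[215,60]+.5)*4-.5).round(1).tolist())
a=cv2.imread('pics/side11.png').astype(int);b=cv2.imread('pics/side12.png').astype(int)
manip.sleep(.3); c=viewer.get_image('side')[:,:,::-1]; cv2.imwrite('pics/side13.png',c)
print('board region diff',np.abs(a-b)[160:205,250:285].mean(),np.abs(b-c.astype(int))[160:205,250:285].mean(),'bg',np.abs(b-c.astype(int))[230:275,250:285].mean())
```

```text
0 [[671.9, 106.9], [680.1, 376.3], [522.9, 187.3], [525.1, 291.5], [375.5, 123.5]] [[100.0, 379.7], [311.8, 365.0], [157.3, 314.1]]
3 [[665.0, 107.3], [673.0, 376.6], [515.8, 187.7], [517.9, 291.9], [368.6, 123.9]] [[99.7, 376.8], [311.0, 362.1], [156.9, 311.6]]
6 [[658.0, 107.7], [665.9, 377.0], [508.7, 188.1], [510.7, 292.3], [361.7, 124.3]] [[99.4, 374.0], [310.2, 359.3], [156.5, 309.0]]
board region diff 1.0520634920634921 0.5377777777777778 bg 0.5149206349206349
```

View pics/side13.png

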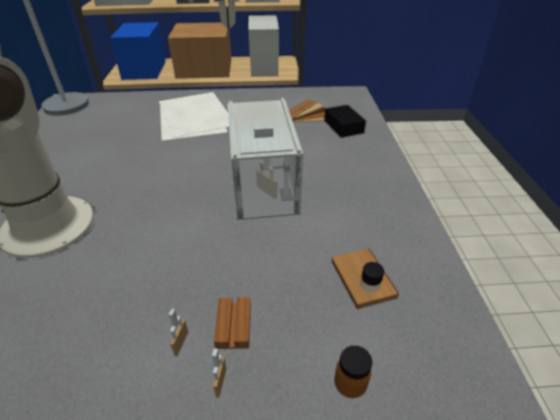

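The gate edges match g = 0: measured at crop (672–680) and (375), and the lug at (525). The board is still, since the change between pictures equals the noise. The jar, plank and loupe have not moved. Handing in.

Run:
```python
from h import *
manip.hand_in(); st()
```

```text
the job is handed in; nothing more can be done
the job is handed in; nothing more can be done
```

I slid the gate to its open stop and took the full-size board from the stand. I hung it by its window on the hook, then slid the gate shut and handed in at about 49 s of the 72 s. `manip.hand_in()` gives no verdict, so what follows is from my own checks.

**Hanging:** The board hangs turned about 38°. The fully opened fingers measure 130 mm over their backs and only fit the 110 x 120 mm opening on the diagonal.

**Last checks:**
- **Gate:** it pressed against the closed stop at 11.6 N. In the top picture its edges sit where a fully shut gate should be, within about 1 mm.
- **Board:** it hangs on the hook, released and still. The board area in two pictures taken 0.3 s apart differs only by image noise.
- **Forces:** I saw no sign of contact with the cabinet's frame. The highest force I read on the hook was about 5 N.
- **Bystanders:** the jar, plank and loupe look unmoved in the last picture.

**What disagreed:**
- **Fingertip height:** touching the gate showed the real fingertips about 21 mm above the reported tool point (16–19 mm by camera). I worked with the touched value.
- **Sideways position:** feeling for the hook's tip gave about 1.8 mm difference in x from the camera estimate. The gate's two stops suggest the fingers are about 22 mm wide and sit about 2 mm off centre.
- **Finger clearance:** it was therefore only 1–2 mm when I opened the jaws in the opening. They opened fully, and the tool force changed by no more than about 1.4 N.
- **Hook height:** here the two methods agreed, with the bar's top at 95.6 mm by feel and about 96 mm by camera.

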